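Show the purple stone under the lens

ROBOT

A 7-joint arm with a two-finger parallel gripper is mounted at the origin on the work surface. World frame = base frame: x ahead of the robot, y to its left, z up, the work surface at z = 0. Lengths are in mm, angles in rad, forces in N, time in s.
With the tool pointing down it reaches from about 425 to 1025 mm from the base axis. Payload 9.4 kg.
Tool frame: the origin (TCP) lies between the finger pads; the fingertips stand 14 mm ahead of it and the grasp point (between the pads) lies 5 mm behind it; z points along the fingers, y is the line along which they close (so a half turn about z gives the same grasp; the last joint's range is limited). The gripper opens to 85 mm and grips with 20 to 120 N. Pads are 22 mm wide; open, the fingers measure 114 mm over their backs; the gripper's body (76 mm by 85 mm) begins 54 mm behind the grasp point. The pads swing forward as they close: fully open they stand 13 mm farther back than shut.
Start: joints at [1.07, 0.599, -0.003, 1.599, 0.002, 0.943, -0.08], TCP at [298.13, -660.865, 205.975] pointing down, gripper open.
Joint ranges: [-2.57, 2.57], [-0.35, 1.97], [-1.29, 1.29], [0.11, 2.56], [-1.05, 4.19], [0.11, 1.86], [-2.63, 2.63]. Speed limits (rad/s): [2.22, 2.22, 3.01, 3.01, 3.14, 3.14, 3.14].

INTERFACE

Orientations are given as a 3x3 rotation matrix whose columns are the frame's x, y, z axes.
In Python, from bench import status, optics, manip gives the robot as it stands.
- The arm moves only by the tool play_rows, never from a script. Its argument "deltas" is a list of rows, each a list of 3 entries, a list of its own where there are three numbers: the shift along the tool's x, y, z each as a share of 0.3 m, from -1 to 1, then the turn, a rotation vector about the tool's x, y, z each as a share of pi rad, from -1 to 1, then the closure, from -1 (fully open) to 1 (shut), so that 0 is half open. In form: [[[tx, ty, tz], [wx, wy, wz], fingers], ...]. A call has 1 to 8 rows; each row shifts and turns the commanded pose from where the row before left it, along the tool's axes as they then stand; what a row does not reach is not made up. A row lasts 1/8 s, in which the tool goes at most 62.5 mm and 10.7 degrees, less where a joint would pass 70% of its speed; a pose out of reach is approached as far as the arm can. A call with a number of a shift or a turn outside -1 to 1 is refused whole. A call with a gripper value outside its range is refused whole. The fingers move at their own pace and stop on an object; "grip_force" is the grip in N (left out, the last holds). Time passes only in rows, so rows that do not move let the fingers close. It gives the time, the measured TCP pose, the force, the opening and the grip force at its end, in the units of the state.
- status.sense(): the state, without advancing time (a new reading comes with each control period).
- optics.snapshot(name): name is "scene" or "top" or "wrist"; returns a dict with "color" (480x640x3 uint8, blue, green, red), "range_z" (480x640 float32, mm along the optical axis (not along the pixel's ray), 0 where there is no reading), "vfov" (degrees; the focal length in pixels is half the picture's height over the tangent of half this angle, whatever the lens; pixels are square), "cx", "cy" (the principal point, pixels), "R" (3x3) and "t" (3): a world point X has camera coordinates R X + t; the wrist camera has in their place "mount" (4x4, takes a point from camera to tool coordinates, whose origin is the TCP and whose axes are the flange's). Camera axes: x right, y down, z forward; pixel columns grow to the right and rows downward; lengths in mm; the calibration is good to about 2 mm. A picture is of the moment at which its call begins: read the wrist's pose just before it.
- manip.close_job(): hands the job in; it is judged then, once.
The state is a dict: "t": time; "joint_positions": joint angles; "joint_vel": joint speeds; "joint_torque": joint torques, N m; "ee_pos": TCP position; "eef_rot": TCP orientation; "force": force on the tool from outside, world axes, zero at the start; "ft_torque": the same for the moment, N m; "width": finger opening in mm; "gripper_force": force on a finger pad.
Only numpy, scipy, OpenCV 4.12 (cv2) and the standard library are available. Lean on these libraries where they do the work, as an engineer would, in place of code of your own. Each camera call takes 0.05 s, during which the arm holds its last target. There are 200 camera calls.

TASK

Show the purple stone under the magnifier: with a finger, push on a spoke of the carousel to turn it until the purple stone stands centred over the white viewing spot, then push the lens arm round against its stop so that the lens stands over the stone. Only push: grasp and lift nothing, leave all four stones lying in their cups and do not disturb the other things on the counter.

Things in the scene. Friction and masses are not known exactly. Their poses are not given: they have to be found in the camera images.
- purple_stone: the purple cut stone, the one to be shown: 24 mm across, 15 mm high, loose in a shallow black cup (about 3 mm of play each way) at the end of one of the carousel spokes. Origin: centre of its underside, 48 mm above the counter, 105 mm from the wheel axis. Which spoke carries it varies.
- yellow_stone: a yellow cut stone of the same size (24 mm across, 15 mm high), loose in the cup of another spoke; leave it in its cup. Origin: centre of its underside.
- blue_stone: a blue cut stone of the same size (24 mm across, 15 mm high), loose in the cup of another spoke; leave it in its cup. Origin: centre of its underside.
- red_stone: a dark red cut stone of the same size (24 mm across, 15 mm high), loose in the cup of another spoke; leave it in its cup. Origin: centre of its underside.
- carousel_base: fixed black round base under the carousel wheel, 270 mm across, its top 18 mm above the counter. Origin: centre of its underside, on the wheel axis.
- wheel_axis (a point): a point on the upright wheel axis, top centre of the hub (48 mm across), 60 mm above the counter. Four aluminium spokes 90 degrees apart, 14 mm wide, 30 to 55 mm above the counter, lie bare from 24 to 86 mm off the axis, each on the line from the axis to its stone; each ends in a black cup 37 mm across, centred 105 mm off the axis, 44 to 55 mm high (stones reach 63 mm).
- wheel (a joint): turn of the carousel wheel, rad, 0 at the start, growing anticlockwise seen from above; range -7 to 7. It turns either way and stays where it is left; friction about 0.06 N m (some 1 N at mid-spoke).
- view_spot (a point): centre of the viewing place: directly over the middle of the white round spot (60 mm across) on the black base, 105 mm from the wheel axis, 48 mm above the counter (where the underside of a stone there would be). It lies on the line from the wheel axis to the lens post. It is fixed, at a different place each time.
- lens_pivot (a point): a point on the upright axis about which the lens arm swings, 100 mm above the counter, on the lens post, 195 mm from the wheel axis, beyond the white spot. The post stands on a dark round foot 68 mm across, 22 mm high; the arm's brass boss is 26 mm across and 102 mm high.
- lens_center (a point): centre of the magnifying lens at the end of the lens arm, 90 mm from the pivot, 90 mm above the counter. A brass bar 10 mm wide, 80 to 100 mm above the counter, runs from the boss to the dark lens ring, which is 60 mm across and 82 to 98 mm high; the lens arm passes above the stones.
- lens_arm (a joint): swing of the lens arm, rad, growing anticlockwise seen from above. 0 is parked, off to the side of the wheel; it starts at 0 to 0.2. At 1.2 it meets its stop with the lens straight over the viewing spot. It stays where it is left; light friction, about 0.03 N m.
- ring_box: bystander: small dark blue closed ring box with a brass line, 55 x 55 x 36 mm. Origin: underside. To be left alone.
- pocket_loupe: bystander: folded hand loupe: steel barrel 32 mm across and 22 mm high, black cover 40 x 20 x 12 mm beside it. Origin: underside. To be left alone.
- gem_jar: bystander: amber jar with black cap, 44 mm across, 55 mm high. Origin: underside. To be left alone.
- tweezers: bystander: dark steel tweezers lying flat, about 130 mm long, 6 mm high. Origin: underside. To be left alone.
- dust_brush: bystander: small brush lying flat, 150 mm long. Origin: underside. To be left alone.

How it is judged (in metres and radians):
On the way, in this order (a step that is already met when the one before it is completed fails the run):
1. the purple stone is brought to rest over the viewing spot (within 10 mm) while the lens arm is still out to the side (below 0.5 rad) (horizontal distance between purple_stone and view_spot below 0.01 m and velocity of joint wheel between -0.05 and 0.05 rad/s and value of joint lens_arm below 0.5 rad), for 0.2 s.
2. the lens arm is pushed to its stop (above 1.1 rad) (value of joint lens_arm above 1.1 rad), for 0.2 s.
At the end, for the whole second after the job is handed in: The purple stone rests within 10 mm (horizontally) of the viewing spot, the lens arm is at its stop (above 1.1 of 1.2 rad), the wheel is still and all four stones lie in their cups (horizontal distance between purple_stone and view_spot below 0.01 m and velocity of joint wheel between -0.05 and 0.05 rad/s and value of joint lens_arm above 1.1 rad and height (world z) of purple_stone between 0.044 and 0.053 m and height (world z) of yellow_stone between 0.044 and 0.053 m and height (world z) of blue_stone between 0.044 and 0.053 m and height (world z) of red_stone between 0.044 and 0.053 m); the robot touches nothing.
It fails at once if a stone is lifted more than 10 mm or falls out of its cup (height (world z) of any of purple_stone, yellow_stone, blue_stone, red_stone above 0.058 m or height (world z) of any of purple_stone, yellow_stone, blue_stone, red_stone below 0.038 m).
It fails at once if one of the other things on the counter is moved more than 20 mm (distance of any of ring_box, pocket_loupe, gem_jar, tweezers, dust_brush from where it was at the start of the episode above 0.02 m).
It also fails if it takes over 64 s, if anything falls off the work surface, if the arm or the gripper's body presses on something with over 40 N, if the wrist force passes 120 N, or if a joint passes its speed limit or range.

## Working session

There is one attempt and no reset: what is moved stays moved. The work goes in short steps, Python scripts to look and compute and a tool call to move; the robot and the scene stay as the last step left them, time stands still between calls to the robot, and variables do not carry over. Pictures are saved under pics/ and viewed, at most 10 in all, crops included, and the job is handed in when it is done.

Besides the shell and the picture viewer there is one more tool, called after "Emit:" as a command line: name --argument value ..., lists and objects as JSON in quotes. play_rows: Moves the arm, as the interface text tells. Shift numbers are shares of 0.3 m and turn numbers shares of pi rad, none past 1 either way. Its arguments: {"type":"object","properties":{"deltas":{"type":"array"},"grip_force":{"type":"number"}},"required":["deltas"]}

```bash
mkdir -p pics
python3 - <<'E'
from bench import status, optics
import cv2,numpy as np,pickle
s=status.sense(); print(s['t'],s['ee_pos'],np.round(s['eef_rot'],3).tolist(),s['width'])
for n in ['top','scene']:
    d=optics.snapshot(n); pickle.dump(d,open(n+'.pkl','wb')); cv2.imwrite(f'pics/{n}0.png',d['color'])
    print(n,d['vfov'],d['cx'],d['cy'],np.round(d['R'],3).tolist(),d['t'])
E
```

```text
0.0 [ 297.90472849 -660.4030574   205.09759459] [[0.912, 0.411, -0.001], [0.411, -0.912, 0.001], [-0.0, -0.002, -1.0]] 85.64341158361614
top 50.71729297203211 319.11495697131176 237.84043855597258 [[-0.004, -1.0, 0.0], [-0.996, 0.003, -0.086], [0.086, -0.001, -0.996]] [  -6.03828194  584.35411151 1130.59738922]
scene 55.974689328191914 326.3991109161929 237.25502508210988 [[-0.336, 0.942, -0.017], [0.73, 0.249, -0.637], [-0.595, -0.227, -0.771]] [ 186.59367132 -336.98132891 1373.90406105]
```

View pics/top0.png

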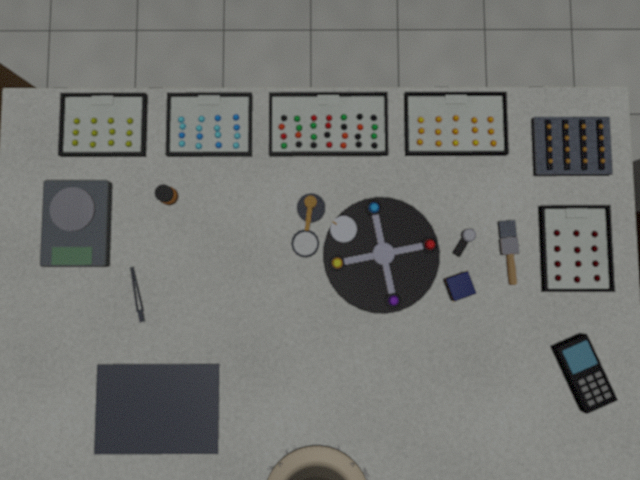

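View pics/scene0.png

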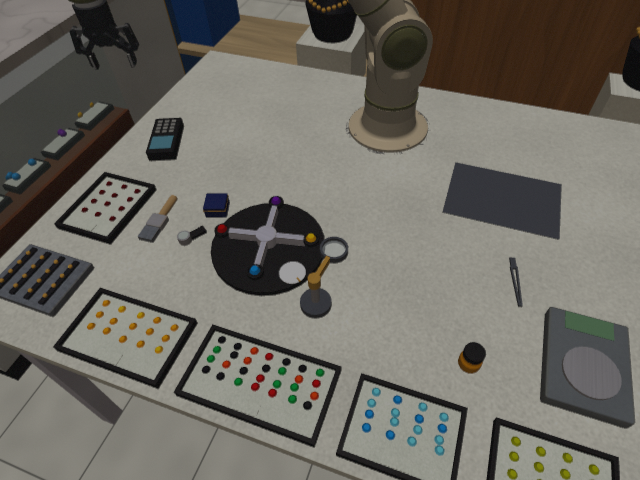

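The top view shows the hub at (383,254), the purple stone at (394,300), the white spot at (343,229), the lens foot at (311,207) and the lens at (305,243). Seen from above, purple has to go about 135° clockwise.

```bash
cat > h.py <<'E'
import numpy as np,cv2
def ray(d,uv,z):
    f=240/np.tan(np.radians(d['vfov'])/2); R=np.array(d['R']);t=np.array(d['t'])
    v=R.T@np.array([(uv[0]-d['cx'])/f,(uv[1]-d['cy'])/f,1]); c=-R.T@t
    return (c+v*(z-c[2])/v[2])[:2]
COL={'purple':(125,150),'blue':(98,112),'yellow':(18,30),'red':(170,180)}
def cent(m):
    n,l,s,c=cv2.connectedComponentsWithStats(m.astype(np.uint8)); i=1+np.argmax(s[1:,4]); return c[i],s[i,4],l==i
def measure(d,box):
    x0,y0,x1,y1=box; im=d['color']; hsv=cv2.cvtColor(im,cv2.COLOR_BGR2HSV).astype(int)
    B=np.zeros(im.shape[:2],bool); B[y0:y1,x0:x1]=1
    H,S,V=hsv[...,0],hsv[...,1],hsv[...,2]; out={}
    for k,(a,b) in COL.items():
        m=B&(H>=a)&(H<=b)&(S>110)&(V>70)
        if m.any(): c,n,_=cent(m); out[k]=(ray(d,c,58),n,c)
    return out
E
python3 - <<'E'
from h import *
import pickle
for n,box,sp in [('top',(322,196,440,314),(343,229)),('scene',(208,192,330,295),(292,272))]:
    d=pickle.load(open(n+'.pkl','rb')); im=d['color']; o=measure(d,box); 
    for k,v in o.items(): print(n,k,np.round(v[0],1),v[1],np.round(v[2],1))
    x0,y0,x1,y1=box; g=im.min(2); 
    B=np.zeros(g.shape,bool);B[sp[1]-16:sp[1]+16,sp[0]-18:sp[0]+18]=1
    c,a,_=cent(B&(g>(g[sp[1],sp[0]]-40))); print('spot',ray(d,c,18),a,c)
    m=np.zeros(g.shape,bool); m[y0-4:y1+4,x0-4:x1+4]=(im.max(2)<60)[y0-4:y1+4,x0-4:x1+4]
    _,_,l=cent(m); cs,_=cv2.findContours(l.astype(np.uint8),0,2); h=cv2.convexHull(max(cs,key=len))
    e=cv2.fitEllipse(h); print('base',ray(d,e[0],18),e)
d=pickle.load(open('top.pkl','rb'))
print('foot',ray(d,(311,207),22),'lens',ray(d,(305,243),90),'boss',ray(d,(310,201),102),'hub',ray(d,(383,254),60))
cv2.imwrite('pics/crop.png',cv2.resize(d['color'][180:330,280:480],None,fx=4,fy=4,interpolation=cv2.INTER_CUBIC))
E
```

```text
top purple [ 444.1 -170.9] 66 [393.5 300. ]
top blue [ 649.7 -129.7] 83 [373.6 207.2]
top yellow [527.  -47.1] 83 [336.9 262.4]
top red [ 565.7 -254. ] 32 [430.2 244.6]
spot [610.59715925 -56.06955228] 697 [339.91535151 226.67288379]
base [ 545.36364585 -149.59761892] ((380.94659423828125, 254.8478546142578), (114.36074829101562, 115.37242126464844), 131.45396423339844)
scene purple [ 445.6 -171. ] 46 [275.1 199.9]
scene blue [ 652. -129.] 76 [254.2 269.7]
scene yellow [619.4   1.9] 256 [316.6 274.2]
scene red [ 580.3 -251.1] 3 [219.7 231.7]
spot [606.17926658 -63.76791272] 440 [291.82954545 272.03181818]
base [ 557.80559579 -141.20561327] ((269.2055358886719, 247.2633514404297), (93.55271911621094, 119.90937805175781), 79.62892150878906)
foot [655.92699092  10.32322018] lens [567.6723795   22.36820053] boss [657.03175178  11.21735735] hub [ 545.00995594 -149.00171011]
```

View pics/crop.png

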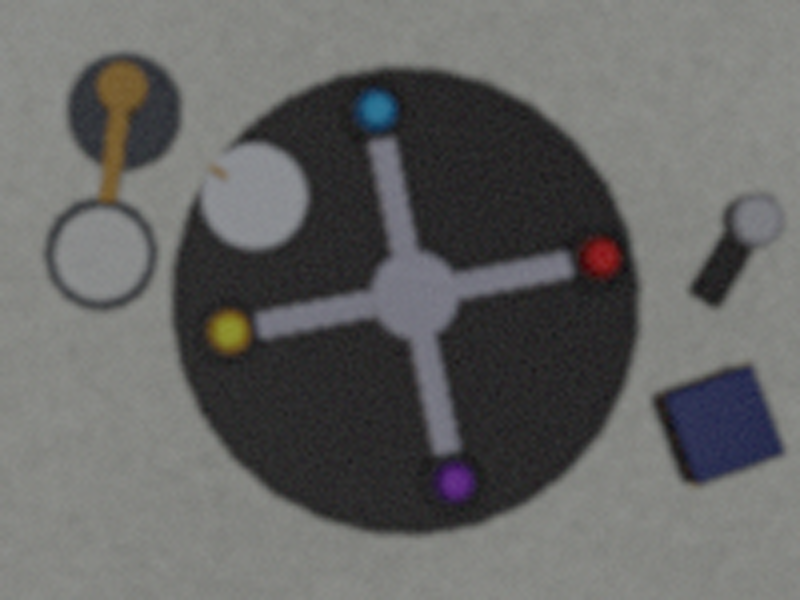

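Crop view: the stones sit at 11.0° plus multiples of 90°, with purple at 191°. The spot is at about 55.5°, so the turn is 135° clockwise. The axis is near (546,-150). I'll push the blue spoke clockwise from its anticlockwise side, with the fingers shut.

Emit:
play_rows --deltas '[[[0.136,-0.106,0],[0,0,0],1],[[0.136,-0.106,0],[0,0,0],1],[[0.136,-0.106,0],[0,0,0],1],[[0.136,-0.106,0],[0,0,0],1],[[0.136,-0.106,0],[0,0,0],1],[[0.136,-0.106,0],[0,0,0],1],[[0.136,-0.106,0],[0,0,0],1],[[0.136,-0.106,0],[0,0,0],1]]'

```text
t: 1.1
ee_pos: [491.5, -293.1, 205.8]
eef_rot: [[0.912, 0.411, -0.0], [0.411, -0.912, 0.0], [-0.0, -0.0, -1.0]]
force: [-0.2, 0.0, -0.2]
width: -0.1
gripper_force: 0.0
```

Emit:
play_rows --deltas '[[[0.136,-0.106,0],[0,0,0],1],[[0.136,-0.106,0],[0,0,0],1],[[0.136,-0.106,0],[0,0,0],1],[[0.136,-0.106,0],[0,0,0],1],[[0,0,0],[0,0,0],1],[[0,0,0],[0,0,0],1]]'

```text
t: 1.85
ee_pos: [587.0, -112.0, 205.6]
eef_rot: [[0.911, 0.412, -0.001], [0.412, -0.911, -0.0], [-0.001, -0.0, -1.0]]
force: [-0.0, -0.7, 0.9]
width: -0.1
gripper_force: 0.0
```

Emit:
play_rows --deltas '[[[0,0,0],[0,0,-0.0533],1],[[0,0,0],[0,0,-0.0533],1],[[0,0,0],[0,0,-0.0533],1],[[0,0,0],[0,0,-0.0533],1],[[0,0,0],[0,0,-0.0533],1],[[0,0,0],[0,0,-0.0533],1],[[0,0,0],[0,0,-0.0533],1],[[0,0,0],[0,0,-0.0533],1]]'

```text
t: 2.85
ee_pos: [586.6, -113.9, 205.8]
eef_rot: [[-0.194, 0.981, -0.001], [0.981, 0.194, -0.001], [-0.001, -0.001, -1.0]]
force: [-0.9, 0.6, 0.2]
width: 0.0
gripper_force: 0.0
```

Emit:
play_rows --deltas '[[[0,0,0],[0,0,0],1],[[0,0,0],[0,0,0],1]]'

```text
t: 3.1
ee_pos: [587.0, -112.8, 205.9]
eef_rot: [[-0.186, 0.982, -0.0], [0.982, 0.186, -0.0], [-0.0, -0.0, -1.0]]
force: [-0.4, -0.0, -0.2]
width: 0.0
gripper_force: 0.0
```

```bash
cat > st.py <<'E'
from bench import status
import numpy as np
s=status.sense(); R=np.array(s['eef_rot']); p=np.array(s['ee_pos'])
A=np.array([546.3,-150.3]); th=np.arctan2(R[1,0],R[0,0])
rel=R.T@np.append(p[:2]-A,0)
print('t',s['t'],'p',np.round(p,1),'xdir',round(np.degrees(th),2),'rel(x,y) tool',np.round(rel[:2],1),'F',np.round(s['force'],1),'w',round(s['width'],1),'zax',np.round(R[:,2],3),'q',np.round(s['joint_positions'],2))
E
python3 st.py
```

```text
t 3.1 p [ 587.  -112.8  205.9] xdir 100.74 rel(x,y) tool [29.2 47. ] F [-0.4 -0.  -0.2] w 0.0 zax [-0. -0. -1.] q [ 0.38  0.47 -0.41  1.88  0.25  0.84  0.03]
```

Emit:
play_rows --deltas '[[[0,0,0.0866],[0,0,0],1],[[0,0,0.0866],[0,0,0],1],[[0,0,0.0866],[0,0,0],1],[[0,0,0.0866],[0,0,0],1],[[0,0,0.0866],[0,0,0],1],[[0,0,0.0866],[0,0,0],1],[[0,0,0],[0,0,0],1]]'

```text
t: 3.98
ee_pos: [586.2, -111.7, 48.6]
eef_rot: [[-0.19, 0.982, -0.003], [0.982, 0.19, -0.0], [0.001, -0.003, -1.0]]
force: [0.3, 0.2, -0.2]
width: -0.2
gripper_force: 0.0
```

```bash
python3 st.py
python3 - <<'E'
from bench import optics
import cv2,pickle
from h import *
d=optics.snapshot('scene'); cv2.imwrite('pics/s1.png',cv2.resize(d['color'][120:320,160:400],None,fx=3,fy=3))
d=optics.snapshot('top'); o=measure(d,(322,196,440,314)); print({k:(np.round(v[0],1),v[1]) for k,v in o.items()})
E
```

```text
t 3.975 p [ 586.2 -111.7   48.6] xdir 100.92 rel(x,y) tool [30.3 46.5] F [ 0.3  0.2 -0.2] w -0.2 zax [-0.003 -0.    -1.   ] q [ 0.3   0.67 -0.3   2.    0.38  0.52 -0.09]
{'purple': (array([ 443.7, -170.4]), np.int32(73)), 'yellow': (array([526.9, -47.3]), np.int32(86))}
```

View pics/s1.png

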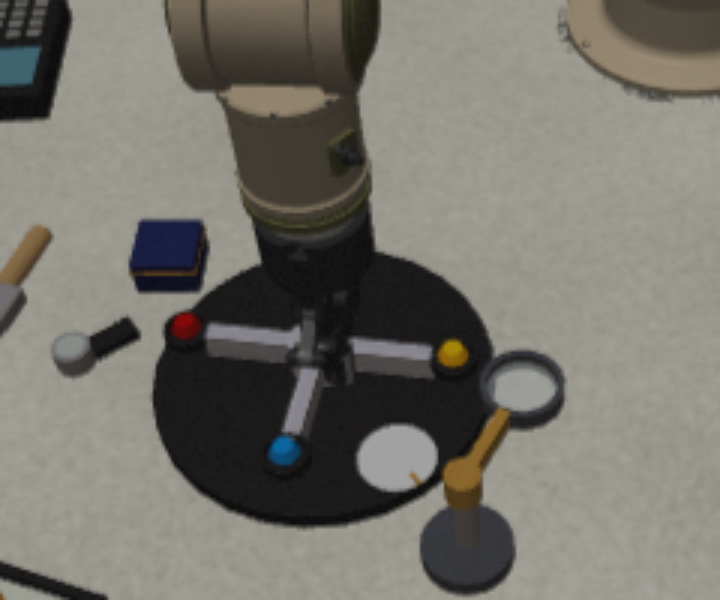

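The finger stands in the gap between the blue and yellow spokes, clear of everything. I'll close up to the spoke and turn it.

Emit:
play_rows --deltas '[[[-0.018,0.003,0],[0,0,0],1],[[-0.018,0,0],[0,0,0],1],[[-0.0085,0.0027,0],[0,0,0.0167],1],[[-0.0171,0.0054,0],[0,0,0.0333],1],[[-0.0171,0.0054,0],[0,0,0.0333],1],[[-0.0171,0.0054,0],[0,0,0.0333],1],[[-0.0171,0.0054,0],[0,0,0.0333],1],[[-0.0171,0.0054,0],[0,0,0.0333],1]]'

```text
t: 5.08
ee_pos: [598.1, -150.7, 50.3]
eef_rot: [[0.379, 0.925, 0.0], [0.925, -0.379, 0.0], [0.0, 0.0, -1.0]]
force: [0.4, 0.3, -0.7]
width: 0.1
gripper_force: 0.0
```

```bash
cat > look.py <<'E'
from bench import optics
from h import *
A=np.array([546.3,-150.3]); PH={'purple':0,'blue':180,'yellow':-90,'red':90}
d=optics.snapshot('top')
for k,v in measure(d,(322,196,440,314)).items():
    r=v[0]-A; print(k,np.round(v[0],1),v[1],'r',round(np.hypot(*r),1),'-> purple angle',round((np.degrees(np.arctan2(r[1],r[0]))-PH[k])%360,1))
E
python3 st.py; python3 look.py
```

```text
t 5.075 p [ 598.1 -150.7   50.3] xdir 67.72 rel(x,y) tool [19.3 48.1] F [ 0.4  0.3 -0.7] w 0.1 zax [ 0.  0. -1.] q [ 0.26  0.67 -0.16  1.96  0.2   0.52 -0.43]
purple [ 443.8 -170.6] 72 r 104.5 -> purple angle 191.2
blue [ 650.  -126.2] 55 r 106.4 -> purple angle 193.1
yellow [527.1 -46.8] 86 r 105.3 -> purple angle 190.5
```

```bash
python3 - <<'E'
from bench import optics
import cv2,numpy as np
d=optics.snapshot('scene'); e=optics.snapshot('top')
a=cv2.resize(d['color'][170:310,200:340],(560,560)); cv2.imwrite('pics/s2.png',a)
E
python3 look.py
```

```text
purple [ 443.9 -170.7] 73 r 104.4 -> purple angle 191.3
blue [ 649.8 -125.5] 54 r 106.4 -> purple angle 193.5
yellow [527.  -47.2] 89 r 104.9 -> purple angle 190.6
```

View pics/s2.png

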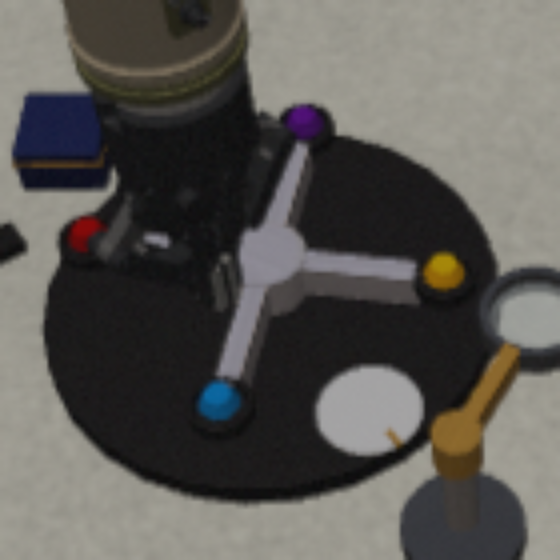

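Run:
```python
from bench import optics,status
import numpy as np
s=status.sense(); p=np.array(s['ee_pos']); Rt=np.array(s['eef_rot'])
d=optics.snapshot('scene'); f=240/np.tan(np.radians(d['vfov'])/2); z=d['range_z']
R=np.array(d['R']);t=np.array(d['t'])
for v in range(226,256,2):
    row=[]
    for u in range(246,266,3):
        q=z[v,u]; X=R.T@(np.array([(u-d['cx'])/f*q,(v-d['cy'])/f*q,q])-t)
        row.append('%d,%d,%d'%tuple(X) + ('*' if d['color'][v,u].max()<70 else ''))
    print(v,row)
print(p)
```

```text
226 ['619,-146,159*', '620,-139,162*', '613,-136,156*', '598,-140,138*', '600,-131,144*', '582,-136,122*', '581,-129,123*']
228 ['621,-146,155*', '620,-140,156*', '615,-136,152*', '599,-140,133*', '596,-135,132*', '583,-136,116', '536,-158,57']
230 ['615,-152,140*', '622,-139,153*', '615,-137,145*', '599,-141,127*', '598,-134,128*', '545,-162,59', '545,-154,61']
232 ['612,-155,129*', '619,-143,141*', '612,-140,135*', '1126,219,847*', '598,-135,121*', '553,-158,61', '548,-153,58']
234 ['618,-152,130*', '615,-146,129*', '611,-142,127*', '601,-142,114*', '598,-136,113*', '557,-156,59', '553,-150,58']
236 ['623,-149,131*', '615,-148,121*', '614,-141,123*', '603,-141,111*', '599,-137,108*', '563,-153,61', '561,-146,61']
238 ['628,-147,131*', '617,-147,118*', '612,-144,113*', '606,-140,108*', '600,-137,102*', '567,-152,58', '565,-145,59']
240 ['630,-147,126*', '611,-153,102*', '611,-146,105*', '608,-140,103*', '600,-138,95*', '572,-150,57', '569,-143,57']
242 ['559,-201,15*', '612,-154,96*', '611,-147,98*', '609,-141,98*', '601,-138,90*', '573,-150,52', '574,-141,57']
244 ['566,-197,17*', '612,-155,89*', '612,-147,91*', '611,-141,93*', '602,-139,83*', '1126,219,847', '578,-140,54']
246 ['571,-195,16*', '568,-189,15*', '616,-146,90*', '608,-144,81*', '562,-167,17*', '586,-143,55', '583,-138,54']
248 ['576,-192,16*', '576,-184,20*', '571,-179,16*', '569,-172,16*', '568,-165,18*', '592,-140,56', '588,-135,54']
250 ['581,-190,16*', '578,-183,15*', '578,-176,17*', '577,-168,20*', '597,-145,54', '593,-140,51', '590,-134,50']
252 ['587,-187,16*', '585,-180,18*', '584,-172,19*', '579,-167,15*', '603,-143,54', '600,-137,54', '594,-133,48*']
254 ['594,-183,19*', '591,-177,17*', '589,-170,18*', '586,-164,18*', '607,-141,53', '606,-134,55', '599,-131,47*']
[ 598.04283857 -150.24147257   50.20779036]
```

Run:
```python
from bench import optics,status
import numpy as np,cv2
s=status.sense(); p=np.array(s['ee_pos']); Rt=np.array(s['eef_rot'])
d=optics.snapshot('wrist'); cv2.imwrite('pics/w1.png',d['color']); f=240/np.tan(np.radians(d['vfov'])/2); z=d['range_z']
M=np.array(d['mount']); print(np.round(M,2).tolist(),d['vfov'])
for v in range(20,480,40):
    row=[]
    for u in range(40,640,80):
        q=z[v,u]; X=M@np.array([(u-d['cx'])/f*q,(v-d['cy'])/f*q,q,1]); W=Rt@X[:3]+p
        row.append('%d,%d,%d|%d,%d,%d'%(*X[:3],*W))
    print(v,row)
print({k:np.round(v,3) for k,v in s.items() if k!='eef_rot'})
```

```text
[[-0.0, -0.96, -0.28, 70.66], [1.0, -0.0, -0.0, 0.34], [0.0, -0.28, 0.96, -168.31], [0.0, 0.0, 0.0, 1.0]] 61.186964404287316
20 ['117,-135,49|515,9,0', '117,-97,50|551,-4,0', '116,-58,48|587,-19,1', '116,-19,48|622,-34,1', '116,18,49|658,-48,1', '116,57,49|694,-62,1', '117,96,50|730,-77,0', '116,134,49|766,-91,0']
60 ['99,-139,49|505,-6,0', '96,-91,31|549,-25,18', '96,-55,31|582,-39,18', '96,-18,30|616,-53,19', '99,18,49|652,-65,0', '99,58,49|689,-79,0', '99,97,48|725,-94,1', '98,137,48|762,-109,1']
100 ['78,-105,-6|528,-38,57', '79,-94,32|540,-40,18', '79,-56,32|574,-54,17', '79,-19,29|609,-69,20', '79,17,31|644,-82,18', '80,60,49|683,-97,0', '80,100,50|721,-113,0', '80,141,49|759,-128,0']
140 ['63,-104,-12|524,-51,62', '61,-96,30|531,-57,19', '61,-58,31|566,-71,18', '61,-19,29|602,-85,20', '61,18,31|637,-99,18', '61,56,32|673,-114,17', '60,103,49|716,-132,0', '60,145,49|755,-147,0']
180 ['42,-138,31|485,-59,18', '47,-83,0|538,-75,51', '42,-59,31|558,-88,18', '42,-20,30|594,-102,19', '42,18,31|631,-117,18', '46,49,1|661,-125,48', '39,105,48|711,-152,1', '39,149,49|751,-168,0']
220 [
[... 1270 characters left out ...]
158', '6,-39,-103|563,-129,153', '-8,-29,-88|567,-147,138', '15,-6,-113|597,-132,163', '15,6,-112|609,-138,163', '-8,28,-88|621,-168,139', '6,39,-103|636,-158,153', '10,51,-108|649,-159,158']
{'t': np.float64(5.325), 'joint_positions': array([ 0.26 ,  0.674, -0.16 ,  1.964,  0.202,  0.518, -0.423]), 'joint_vel': array([ 0.001,  0.001, -0.004,  0.002,  0.001,  0.   , -0.002]), 'joint_torque': array([ 1.2600e-01, -7.2784e+01, -9.5800e-01, -1.5529e+01, -6.0000e-03,
        2.0000e-03, -3.7000e-02]), 'ee_pos': array([ 597.998, -150.094,   50.173]), 'force': array([ 0.297, -0.134, -0.672]), 'ft_torque': array([-0.042, -0.002,  0.031]), 'gripper_force': np.float64(0.0), 'width': np.float64(0.295)}
```

View pics/w1.png

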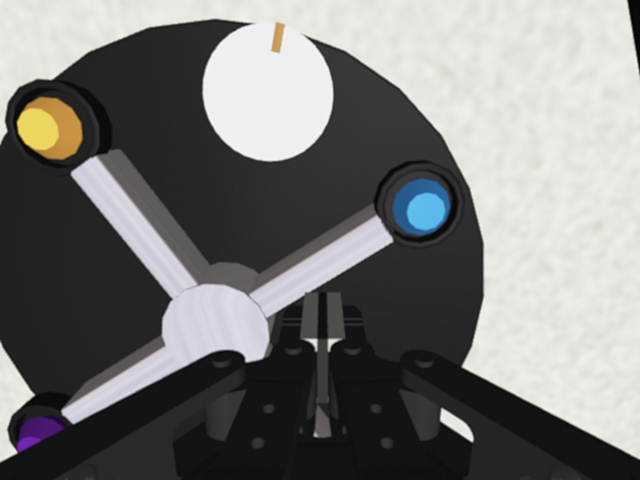

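The TCP pose agrees with the wrist image, but the shut fingertips look well behind the place the text gives. I'll measure them exactly.

Run:
```python
from bench import optics,status
import numpy as np
d=optics.snapshot('wrist'); f=240/np.tan(np.radians(d['vfov'])/2); z=d['range_z']; M=np.array(d['mount'])
for v in list(range(284,350,6))+[380,430]:
    print(v,['%d:%d,%d,%d'%(u,*(M@np.array([(u-d['cx'])/f*z[v,u],(v-d['cy'])/f*z[v,u],z[v,u],1]))[:3]) for u in (285,300,310,316,330,337,350,362)])
d=optics.snapshot('scene');f=240/np.tan(np.radians(d['vfov'])/2); z=d['range_z'];R=np.array(d['R']);t=np.array(d['t'])
s=status.sense();p=np.array(s['ee_pos']);Rt=np.array(s['eef_rot'])
v,u=np.mgrid[180:280,200:320]; q=z[v,u]
X=(np.stack([(u-d['cx'])/f*q,(v-d['cy'])/f*q,q],-1)-t)@R
T=(X-p)@Rt; 
m=(abs(T[...,0])<60)&(abs(T[...,1])<75)&(X[...,2]>66)&(X[...,2]<400)
for a in range(66,180,6):
    k=m&(X[...,2]>=a)&(X[...,2]<a+6)
    if k.any(): print('world z',a,k.sum(),'tool x %.0f..%.0f y %.0f..%.0f'%(T[k][:,0].min(),T[k][:,0].max(),T[k][:,1].min(),T[k][:,1].max()))
```

```text
284 ['285:2,-15,-5', '300:3,-9,-6', '310:2,-5,-5', '316:2,-2,-5', '330:-12,4,31', '337:-12,8,31', '350:-12,14,31', '362:-12,21,32']
290 ['285:0,-15,-5', '300:0,-9,-5', '310:0,-5,-3', '316:-16,-3,33', '330:-15,4,31', '337:-16,8,31', '350:-16,15,32', '362:-16,21,33']
296 ['285:-2,-15,-6', '300:-2,-9,-5', '310:9,-4,-32', '316:9,-1,-33', '330:9,3,-31', '337:10,5,-34', '350:-19,15,31', '362:-19,21,31']
302 ['285:-5,-16,-5', '300:-22,-11,30', '310:9,-4,-37', '316:10,-1,-39', '330:9,2,-37', '337:9,5,-38', '350:-22,15,31', '362:-23,21,31']
308 ['285:-26,-19,31', '300:5,-7,-35', '310:9,-3,-41', '316:9,-1,-42', '330:9,2,-42', '337:9,5,-42', '350:5,10,-34', '362:-26,21,30']
314 ['285:5,-12,-39', '300:5,-7,-39', '310:9,-3,-46', '316:9,-1,-47', '330:9,2,-47', '337:9,5,-46', '350:5,9,-39', '362:-29,21,30']
320 ['285:5,-12,-43', '300:5,-7,-44', '310:9,-3,-51', '316:9,-1,-51', '330:9,2,-51', '337:9,4,-51', '350:5,9,-44', '362:6,13,-44']
326 ['285:5,-12,-47', '300:6,-7,-48', '310:9,-3,-55', '316:9,-1,-55', '330:9,2,-55', '337:9,4,-55', '350:5,9,-47', '362:5,13,-47']
332 ['285:5,-11,-51', '300:5,-6,-5
[... 626 characters left out ...]
15,7,-105']
world z 72 1 tool x 4..4 y 7..7
world z 78 15 tool x 6..13 y -5..13
world z 84 18 tool x -2..14 y -9..15
world z 90 27 tool x -2..13 y -11..16
world z 96 24 tool x -4..13 y -11..16
world z 102 23 tool x 2..13 y -10..16
world z 108 17 tool x 4..13 y -4..16
world z 114 17 tool x 6..14 y -22..16
world z 120 48 tool x -10..16 y -30..33
world z 126 88 tool x -8..17 y -38..40
world z 132 60 tool x -10..15 y -38..41
world z 138 51 tool x -7..19 y -42..47
world z 144 74 tool x -1..20 y -48..50
world z 150 74 tool x -1..19 y -54..57
world z 156 90 tool x 3..20 y -60..62
world z 162 131 tool x -11..21 y -60..63
world z 168 138 tool x -11..22 y -57..62
world z 174 79 tool x -3..22 y -49..51
```

The tips stand about 30 mm behind the TCP, so they passed over the spoke at z≈80 and nothing moved. I'll swing back and go 44 mm lower.

Emit:
play_rows --deltas '[[[0.0164,-0.0075,0],[0,0,-0.0333],1],[[0.0164,-0.0075,0],[0,0,-0.0333],1],[[0.0164,-0.0075,0],[0,0,-0.0333],1],[[0.0164,-0.0075,0],[0,0,-0.0333],1],[[0.0164,-0.0075,0],[0,0,-0.0333],1],[[0.0082,-0.0037,0],[0,0,-0.0183],1],[[0.03,0,0],[0,0,0],1],[[0,0,0],[0,0,0],1]]'

```text
t: 6.48
ee_pos: [588.0, -112.3, 50.1]
eef_rot: [[-0.196, 0.981, 0.0], [0.981, 0.196, 0.0], [0.0, 0.0, -1.0]]
force: [-0.5, -0.3, 0.1]
width: 0.3
gripper_force: 0.0
```

```bash
python3 st.py
```

```text
t 6.475 p [ 588.  -112.3   50.1] xdir 101.31 rel(x,y) tool [29.1 48.3] F [-0.5 -0.3  0.1] w 0.3 zax [ 0.  0. -1.] q [ 0.3   0.67 -0.31  2.    0.38  0.53 -0.08]
```

Emit:
play_rows --deltas '[[[0,0,0.037],[0,0,0],1],[[0,0,0.037],[0,0,0],1],[[0,0,0.037],[0,0,0],1],[[0,0,0.037],[0,0,0],1],[[0,0,0],[0,0,0],1],[[-0.02,0,0],[0,0,0],1],[[-0.016,0,0],[0,0,0],1],[[0,0,0],[0,0,0],1]]'

```text
t: 7.48
ee_pos: [590.4, -124.8, 6.0]
eef_rot: [[-0.195, 0.981, 0.001], [0.981, 0.195, -0.0], [-0.0, 0.001, -1.0]]
force: [0.5, -0.0, 0.2]
width: -0.3
gripper_force: 0.0
```

```bash
python3 st.py; python3 look.py
```

```text
t 7.475 p [ 590.4 -124.8    6. ] xdir 101.26 rel(x,y) tool [16.4 48.2] F [ 0.5 -0.   0.2] w -0.3 zax [ 0.001 -0.    -1.   ] q [ 0.29  0.74 -0.27  2.01  0.42  0.45 -0.1 ]
purple [ 443.  -166.1] 75 r 104.5 -> purple angle 188.7
yellow [531.  -46.4] 80 r 105.0 -> purple angle 188.4
```

The wheel now moves, by 2.5°. 133° remains, so I'll go on along the arc.

Emit:
play_rows --deltas '[[[-0.0085,0.0025,0],[0,0,0.0167],1],[[-0.0171,0.0049,0],[0,0,0.0333],1],[[-0.0171,0.0049,0],[0,0,0.0333],1],[[-0.0171,0.0049,0],[0,0,0.0333],1],[[-0.0171,0.0049,0],[0,0,0.0333],1],[[-0.0171,0.0049,0],[0,0,0.0333],1],[[-0.0171,0.0049,0],[0,0,0.0333],1],[[-0.0085,0.0025,0],[0,0,0.0167],1]]'

```text
t: 8.52
ee_pos: [596.4, -159.8, 5.8]
eef_rot: [[0.513, 0.859, 0.001], [0.859, -0.513, 0.0], [0.0, 0.001, -1.0]]
force: [0.5, 1.7, 0.4]
width: 0.2
gripper_force: 0.9
```

```bash
python3 st.py; python3 look.py
```

```text
t 8.525 p [ 596.4 -159.8    5.8] xdir 59.17 rel(x,y) tool [17.5 47.9] F [0.5 1.7 0.4] w 0.2 zax [ 0.001  0.    -1.   ] q [ 0.23  0.74 -0.1   1.98  0.16  0.43 -0.52]
purple [457.3 -95.4] 71 r 104.5 -> purple angle 148.3
yellow [601.8 -60.6] 82 r 105.4 -> purple angle 148.3
```

Emit:
play_rows --deltas '[[[-0.0085,0.0025,0],[0,0,0.0167],1],[[-0.0171,0.0051,0],[0,0,0.0333],1],[[-0.0171,0.0051,0],[0,0,0.0333],1],[[-0.0171,0.0051,0],[0,0,0.0333],1],[[-0.0171,0.0051,0],[0,0,0.0333],1],[[-0.0171,0.0051,0],[0,0,0.0333],1],[[-0.0171,0.0051,0],[0,0,0.0333],1],[[-0.0085,0.0025,0],[0,0,0.0167],1]]'

```text
t: 9.57
ee_pos: [576.4, -191.1, 5.8]
eef_rot: [[0.955, 0.296, 0.0], [0.296, -0.955, -0.0], [0.0, 0.0, -1.0]]
force: [1.2, 1.6, 0.5]
width: 0.1
gripper_force: 0.8
```

```bash
python3 st.py; python3 look.py
```

```text
t 9.575 p [ 576.4 -191.1    5.8] xdir 17.21 rel(x,y) tool [16.7 47.9] F [1.2 1.6 0.5] w 0.1 zax [ 0. -0. -1.] q [ 0.18  0.73  0.07  2.01 -0.11  0.4  -0.93]
purple [519.4 -49. ] 75 r 104.8 -> purple angle 104.9
yellow [ 648.5 -122.4] 84 r 105.9 -> purple angle 105.3
```

Emit:
play_rows --deltas '[[[-0.0085,0.0025,0],[0,0,0.0167],1],[[-0.0171,0.005,0],[0,0,0.0333],1],[[-0.0171,0.005,0],[0,0,0.0333],1],[[-0.0171,0.005,0],[0,0,0.0333],1],[[-0.0171,0.005,0],[0,0,0.0333],1],[[-0.0171,0.005,0],[0,0,0.0333],1],[[-0.0171,0.005,0],[0,0,0.0333],1],[[-0.0085,0.0025,0],[0,0,0.0167],1]]'

```text
t: 10.62
ee_pos: [541.1, -200.9, 5.7]
eef_rot: [[0.908, -0.419, 0.0], [-0.419, -0.908, -0.0], [0.0, 0.0, -1.0]]
force: [2.1, -1.1, -0.4]
width: 0.3
gripper_force: 0.8
```

```bash
python3 st.py; python3 look.py
```

```text
t 10.625 p [ 541.1 -200.9    5.7] xdir -24.75 rel(x,y) tool [16.5 48.1] F [ 2.1 -1.1 -0.4] w 0.3 zax [ 0. -0. -1.] q [ 0.11  0.73  0.21  2.09 -0.41  0.36 -1.34]
purple [594.2 -56.6] 68 r 105.2 -> purple angle 62.9
yellow [ 640.5 -197.5] 82 r 105.4 -> purple angle 63.4
```

Emit:
play_rows --deltas '[[[-0.0071,0.0021,0],[0,0,0.0139],1],[[-0.0071,0.0021,0],[0,0,0.0139],1],[[-0.0043,0.0012,0],[0,0,0.0083],1],[[-0.0028,0.0008,0],[0,0,0.0055],1],[[0,0,0],[0,0,0],1],[[0,0,0],[0,0,0],1]]'

```text
t: 11.42
ee_pos: [534.4, -199.4, 5.6]
eef_rot: [[0.847, -0.531, -0.0], [-0.531, -0.847, 0.0], [-0.0, 0.0, -1.0]]
force: [0.3, -1.3, 0.8]
width: -0.2
gripper_force: 0.5
```

```bash
python3 st.py; python3 look.py
python3 - <<'E'
from bench import optics
from h import *
d=optics.snapshot('top'); e=optics.snapshot('scene')
print('scene purple',measure(e,(260,240,320,295))['purple'][0])
a=cv2.resize(d['color'][180:330,270:440],(680,600)); cv2.imwrite('pics/t3.png',a)
E
```

```text
t 11.425 p [ 534.4 -199.4    5.6] xdir -32.08 rel(x,y) tool [16. 48.] F [ 0.3 -1.3  0.8] w -0.2 zax [-0.  0. -1.] q [ 0.1   0.73  0.24  2.11 -0.46  0.36 -1.42]
purple [607. -64.] 67 r 105.5 -> purple angle 54.9
yellow [ 632.9 -209.5] 80 r 104.9 -> purple angle 55.6
scene purple [608.39167401 -63.80865106]
```

View pics/t3.png

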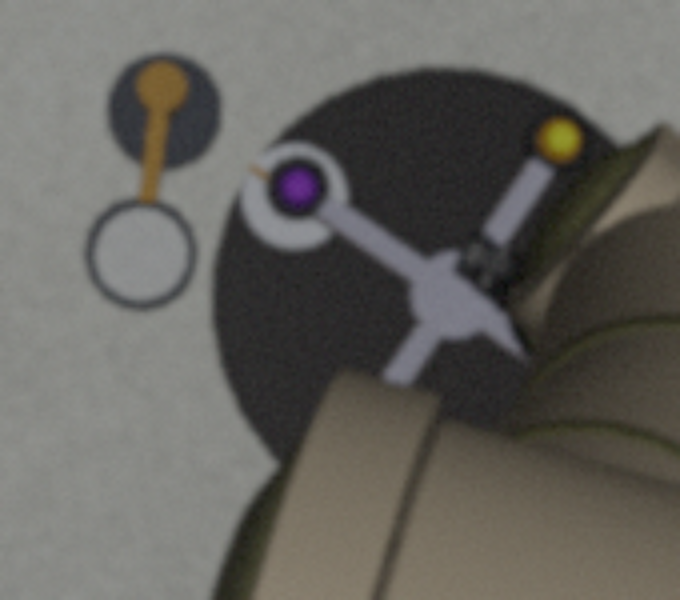

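Purple stands at (607,-64) and the spot is at (606.4,-63.9), so it is centred within about 1 mm. I'll back off, lift, and rotate for the lens arm.

Emit:
play_rows --deltas '[[[0.02,0,0],[0,0,0],1],[[0.02,0,0],[0,0,0],1],[[0,0,-0.08],[0,0,0],1],[[0,0,-0.12],[0,0,0],1],[[0,0,-0.12],[0,0,0],1],[[0,0,-0.12],[0,0,0],1],[[0,0,-0.08],[0,0,0],1],[[0,0,0],[0,0,0],1]]'

```text
t: 12.58
ee_pos: [545.9, -206.2, 163.4]
eef_rot: [[0.847, -0.531, 0.003], [-0.531, -0.847, -0.001], [0.003, -0.001, -1.0]]
force: [-0.2, 0.2, -0.7]
width: 0.2
gripper_force: 0.0
```

Emit:
play_rows --deltas '[[[0,0,0],[0,0,-0.053],1],[[0,0,0],[0,0,-0.053],1],[[0,0,0],[0,0,-0.053],1],[[0,0,0],[0,0,-0.053],1],[[0,0,0],[0,0,-0.053],1],[[0,0,0],[0,0,-0.053],1],[[0,0,0],[0,0,-0.053],1],[[0,0,0],[0,0,-0.053],1]]'

```text
t: 13.58
ee_pos: [544.4, -205.5, 160.5]
eef_rot: [[0.713, 0.701, -0.002], [0.701, -0.713, 0.001], [-0.001, -0.002, -1.0]]
force: [0.5, -0.2, -0.6]
width: -0.2
gripper_force: 0.0
```

Emit:
play_rows --deltas '[[[0,0,0],[0,0,-0.053],1],[[0,0,0],[0,0,-0.053],1],[[0,0,0],[0,0,-0.053],1],[[0,0,0],[0,0,-0.053],1],[[0,0,0],[0,0,0],1],[[0,0,0],[0,0,0],1]]'

```text
t: 14.32
ee_pos: [544.5, -205.8, 161.0]
eef_rot: [[0.136, 0.991, -0.001], [0.991, -0.136, 0.001], [0.0, -0.001, -1.0]]
force: [-0.3, 0.6, 0.9]
width: -0.3
gripper_force: 0.0
```

```bash
python3 st.py; python3 look.py
python3 - <<'E'
from bench import status
from h import *
s=status.sense(); R=np.array(s['eef_rot']); print('shift tool shares to lens start',np.round(R.T@(np.array([623.1,45.4,140])-s['ee_pos'])/300,4))
E
```

```text
t 14.325 p [ 544.5 -205.8  161. ] xdir 82.17 rel(x,y) tool [-55.2   5.8] F [-0.3  0.6  0.9] w -0.3 zax [-0.001  0.001 -1.   ] q [ 0.37  0.49 -0.15  1.97  0.11  0.69  0.01]
purple [607.3 -63.8] 71 r 105.8 -> purple angle 54.8
blue [ 481.7 -235.2] 40 r 106.7 -> purple angle 52.7
yellow [ 633.  -209.9] 81 r 105.2 -> purple angle 55.5
red [461.  -89.8] 44 r 104.6 -> purple angle 54.6
shift tool shares to lens start [0.8649 0.1458 0.0708]
```

Emit:
play_rows --deltas '[[[0.1081,0.0182,0],[0,0,0],1],[[0.1081,0.0182,0],[0,0,0],1],[[0.1081,0.0182,0],[0,0,0],1],[[0.1081,0.0182,0],[0,0,0],1],[[0.1081,0.0182,0],[0,0,0],1],[[0.1081,0.0182,0],[0,0,0],1],[[0.1081,0.0182,0],[0,0,0],1],[[0.1081,0.0182,0],[0,0,0],1]]'

```text
t: 15.38
ee_pos: [622.6, 46.9, 161.6]
eef_rot: [[0.134, 0.991, -0.0], [0.991, -0.134, -0.0], [-0.0, -0.0, -1.0]]
force: [0.8, -0.6, 0.1]
width: -0.1
gripper_force: 0.0
```

Emit:
play_rows --deltas '[[[0,0,0.094],[0,0,0],1],[[0,0,0.094],[0,0,0],1],[[0,0,0.094],[0,0,0],1],[[0,0,0],[0,0,0],1],[[0,0,0],[0,0,0],1]]'

```text
t: 16.0
ee_pos: [622.9, 45.8, 77.8]
eef_rot: [[0.133, 0.991, 0.001], [0.991, -0.133, 0.0], [0.0, 0.001, -1.0]]
force: [-0.2, -0.3, 0.1]
width: -0.4
gripper_force: 0.0
```

```bash
sed -i 's/^rel=.*/&\nP=np.array([656.9,10.7]); rp=R.T@np.append(p[:2]-P,0); print("rel pivot",np.round(rp[:2],1))/' st.py; python3 st.py
python3 - <<'E'
from bench import optics
import cv2
d=optics.snapshot('scene'); cv2.imwrite('pics/s4.png',cv2.resize(d['color'][180:330,230:400],(680,600)))
E
```

```text
rel pivot [ 30.2 -38.4]
t 16.0 p [622.9  45.8  77.8] xdir 82.35 rel(x,y) tool [204.5  49.8] F [-0.2 -0.3  0.1] w -0.4 zax [ 0.001  0.    -1.   ] q [-0.08  0.64 -0.12  1.93  0.14  0.58 -0.43]
```

View pics/s4.png

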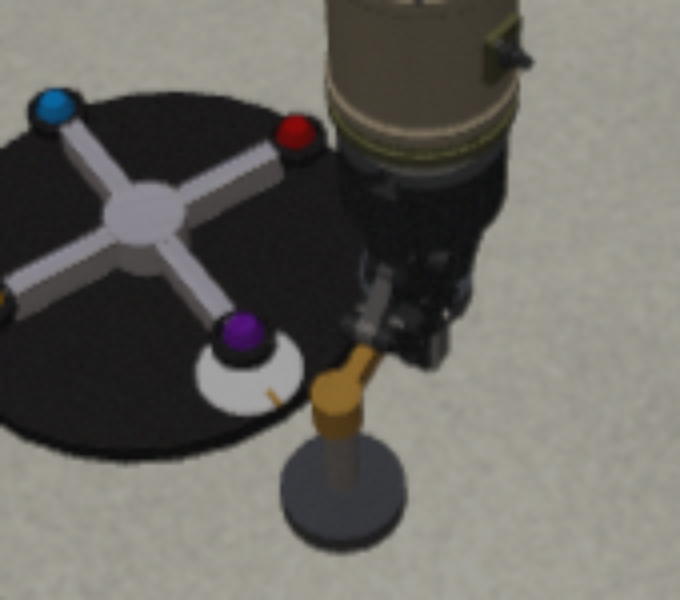

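The finger stands beside the bar on its +y side. I'll lower it to bar height and push anticlockwise about the pivot.

Emit:
play_rows --deltas '[[[0,0,0.053],[0,0,0],1],[[0,0,0.053],[0,0,0],1],[[0,0,0],[0,0,0],1],[[-0.025,0,0],[0,0,0],1],[[-0.025,0,0],[0,0,0],1],[[-0.0067,-0.0022,0],[0,0,-0.0167],1],[[-0.0135,-0.0045,0],[0,0,-0.0333],1],[[-0.0135,-0.0045,0],[0,0,-0.0333],1]]'

```text
t: 17.05
ee_pos: [616.7, 20.4, 45.7]
eef_rot: [[-0.132, 0.991, 0.001], [0.991, 0.132, 0.0], [0.0, 0.001, -1.0]]
force: [-0.1, 2.1, -0.8]
width: -0.3
gripper_force: 0.7
```

```bash
python3 st.py
cat > lens.py <<'E'
from bench import optics
import cv2
d=optics.snapshot('top'); cv2.imwrite('pics/t.png',d['color'])
E
python3 look.py
```

```text
rel pivot [ 14.9 -38.6]
t 17.05 p [616.7  20.4  45.7] xdir 97.57 rel(x,y) tool [160.   92.3] F [-0.1  2.1 -0.8] w -0.3 zax [ 0.001  0.    -1.   ] q [ 0.    0.68 -0.19  1.96  0.24  0.52 -0.23]
blue [ 487.1 -236.4] 92 r 104.5 -> purple angle 55.5
yellow [ 632.9 -209.9] 82 r 105.1 -> purple angle 55.5
```

Emit:
play_rows --deltas '[[[-0.0135,-0.0045,0],[0,0,-0.0333],1],[[-0.0135,-0.0045,0],[0,0,-0.0333],1],[[-0.0135,-0.0045,0],[0,0,-0.0333],1],[[-0.0135,-0.0045,0],[0,0,-0.0333],1],[[-0.0135,-0.0045,0],[0,0,-0.0333],1],[[-0.0135,-0.0045,0],[0,0,-0.0333],1],[[-0.0067,-0.0022,0],[0,0,-0.0167],1],[[0,0,0],[0,0,0],1]]'

```text
t: 18.1
ee_pos: [619.3, -7.1, 45.5]
eef_rot: [[-0.722, 0.692, 0.0], [0.692, 0.722, -0.0], [-0.0, 0.0, -1.0]]
force: [-0.3, 0.1, -0.2]
width: 0.1
gripper_force: 0.0
```

```bash
python3 st.py
```

```text
rel pivot [ 14.8 -38.9]
t 18.1 p [619.3  -7.1  45.5] xdir 136.19 rel(x,y) tool [ 46.4 153.9] F [-0.3  0.1 -0.2] w 0.1 zax [ 0. -0. -1.] q [ 0.17  0.71 -0.38  1.95  0.46  0.57  0.29]
```

Emit:
play_rows --deltas '[[[-0.0067,-0.0022,0],[0,0,-0.0167],1],[[-0.0067,-0.0022,0],[0,0,-0.0167],1],[[-0.0045,-0.0015,0],[0,0,-0.0111],1],[[-0.0022,-0.0007,0],[0,0,-0.0056],1],[[0,0,0],[0,0,0],1],[[0,0,0],[0,0,0],1]]'

```text
t: 18.85
ee_pos: [621.8, -11.5, 45.3]
eef_rot: [[-0.822, 0.569, -0.001], [0.569, 0.822, -0.0], [0.001, -0.001, -1.0]]
force: [-5.5, 1.6, 4.0]
width: 0.2
gripper_force: 2.6
```

```bash
python3 st.py
python3 - <<'E'
from bench import optics
import cv2
d=optics.snapshot('scene'); cv2.imwrite('pics/s5.png',cv2.resize(d['color'][180:330,230:400],(680,600)))
E
```

```text
rel pivot [ 16.2 -38.2]
t 18.85 p [621.8 -11.5  45.3] xdir 145.33 rel(x,y) tool [ 16.8 157.1] F [-5.5  1.6  4. ] w 0.2 zax [-0.001 -0.    -1.   ] q [ 0.2   0.72 -0.42  1.94  0.51  0.59  0.41]
```

View pics/s5.png

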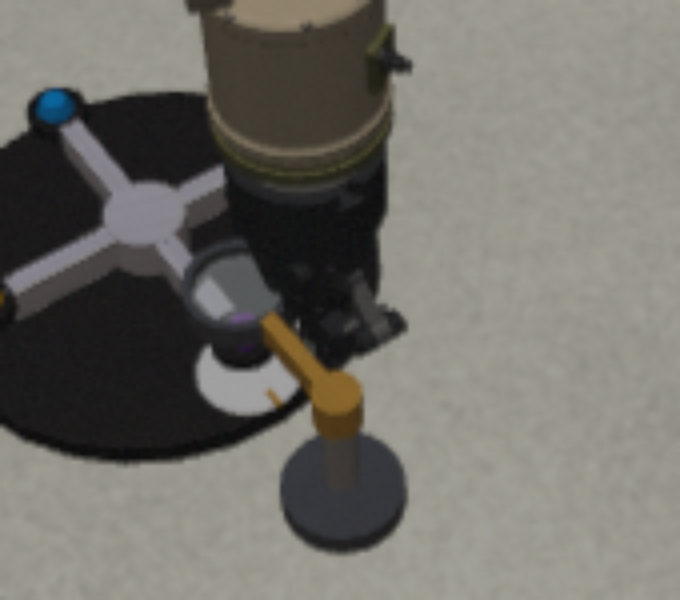

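The lens ring is over the stone, and the contact force has risen to about 6 N, so the arm is on its stop. I'll back off, lift and check.

Emit:
play_rows --deltas '[[[0.02,0,0],[0,0,0],1],[[0.04,0,0],[0,0,0],1],[[0.04,0,0],[0,0,0],1],[[0,0,-0.1],[0,0,0],1],[[0,0,-0.15],[0,0,0],1],[[0,0,-0.15],[0,0,0],1],[[0.1,0,-0.1],[0,0,0],1],[[0.1,0,0],[0,0,0],1]]'

```text
t: 19.9
ee_pos: [548.7, 40.5, 197.6]
eef_rot: [[-0.823, 0.569, 0.005], [0.569, 0.823, 0.0], [-0.004, 0.003, -1.0]]
force: [0.7, 0.3, -0.9]
width: -0.3
gripper_force: 0.0
```

Emit:
play_rows --deltas '[[[0.15,0,0],[0,0,0],1],[[0.15,0,0],[0,0,0],1],[[0.1,0,0],[0,0,0],1],[[0,0,0],[0,0,0],1],[[0,0,0],[0,0,0],1]]'

```text
t: 20.52
ee_pos: [450.1, 107.5, 195.4]
eef_rot: [[-0.823, 0.568, 0.001], [0.568, 0.823, -0.0], [-0.001, 0.0, -1.0]]
force: [0.2, -0.4, 0.0]
width: -0.0
gripper_force: 0.0
```

```bash
python3 st.py; python3 look.py
python3 - <<'E'
from bench import optics
from h import *
d=optics.snapshot('top'); im=cv2.resize(d['color'][180:330,270:440],(680,600),interpolation=cv2.INTER_CUBIC); cv2.imwrite('pics/t6.png',im)
h=cv2.cvtColor(d['color'],cv2.COLOR_BGR2HSV).astype(int)
m=(h[...,0]>10)&(h[...,0]<25)&(h[...,1]>100)&(h[...,2]>70); m[:190]=0;m[260:]=0;m[:,:295]=0;m[:,350:]=0
v,u=np.nonzero(m); W=np.array([ray(d,q,100) for q in zip(u,v)]); P=np.array([656.9,10.7]); r=W-P; k=np.hypot(*r.T)>25
print('bar angle deg (stop 235.5)',np.degrees(np.arctan2(*r[k].mean(0)[::-1]))%360,k.sum())
E
```

```text
rel pivot [225.2 -37.8]
t 20.525 p [450.1 107.5 195.4] xdir 145.37 rel(x,y) tool [225.7 157.5] F [ 0.2 -0.4  0. ] w -0.0 zax [ 0.001 -0.    -1.   ] q [ 0.11  0.35 -0.6   2.17  0.31  0.7   0.26]
blue [ 487.1 -236.3] 93 r 104.4 -> purple angle 55.5
yellow [ 632.8 -209.6] 81 r 104.8 -> purple angle 55.6
red [460.2 -89.7] 33 r 105.3 -> purple angle 54.9
bar angle deg (stop 235.5) 233.8536749827531 74
```

View pics/t6.png

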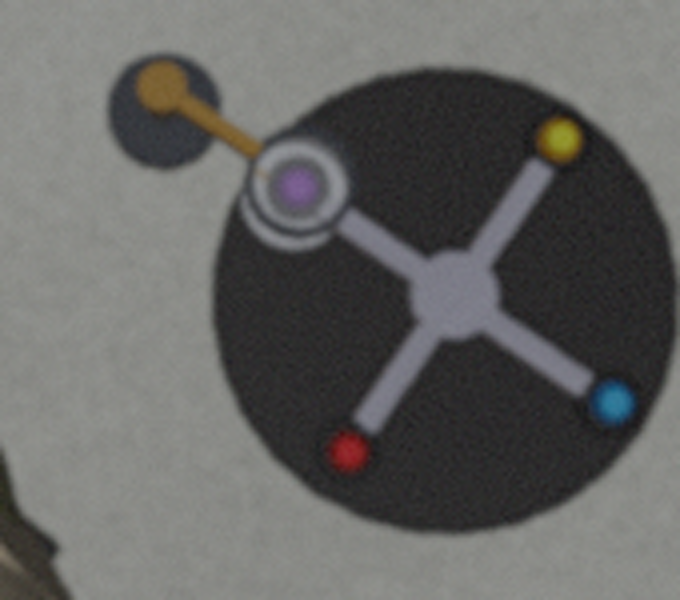

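From above, the bar points straight at the wheel axis, the lens is centred over the purple stone, all stones are in their cups and the robot is clear. I'm handing in.

```bash
python3 -c "
from bench import manip
print(manip.close_job())"
```

```text
the job is handed in; nothing more can be done
None
```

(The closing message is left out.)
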